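# Change gear on the roller mixer and start it

## Robot

A 6-joint arm with a two-finger parallel gripper is mounted at the origin on the work surface; the furniture and walls round the work are solid. World frame = base frame: x ahead of the robot, y to its left, z up, the work surface at z = 0. Lengths are in m, angles in rad, forces in N, time in s.
With the tool pointing down it reaches from about 0.325 to 0.85 m from the base axis. Payload 15.5 kg.
Tool frame: the origin (TCP) lies at the very end of the fingers, on their centre line; the grasp point (between the pads) lies 19 mm behind it; z points along the fingers, y is the line along which they close (so a half turn about z gives the same grasp; the last joint's range is limited). The gripper opens to 91 mm and grips with 3 to 60 N. Pads are 32 mm wide; open, the fingers measure 118 mm over their backs; the gripper's body (76 mm by 178 mm) begins 60 mm behind the grasp point.
Start: joints at [1.087, 0.494, 1.345, -0, 1.302, -0.096], TCP at [0.237, 0.578, 0.214] pointing down, gripper open.
Joint ranges: [-2.91, 2.91], [-0.82, 2.16], [0.22, 2.67], [-1.22, 4.37], [0.12, 2.79], [-3.08, 3.08]. Speed limits (rad/s): [1.89, 1.89, 2.57, 3.01, 3.01, 3.01].

## Interface

Orientations are given as a unit quaternion [w, x, y, z].
In Python, from station import env gives the robot as it stands.
- The arm moves only by the tool play_rows, never from a script. Its arguments are lists of equal length, an entry for each row: "travel": the shift along the tool's x, y, z in cm, a list of three; "angular": the turn, a rotation vector about the tool's x, y, z in units of 6 degrees (1.0 is 6 degrees), a list of three; "grip": the finger opening in cm, from 0 to 9.12. A call has 1 to 20 rows; each row shifts and turns the commanded pose from where the row before left it, along the tool's axes as they then stand; what a row does not reach is not made up. A row lasts 1/12 s, in which the tool goes at most 41.7 mm and 7.16 degrees, less where a joint would pass 70% of its speed; a pose out of reach is approached as far as the arm can. A call with a gripper value outside its range is refused whole. The fingers move at their own pace and stop on an object; "newtons" is the grip in N (left out, the last holds). Time passes only in rows, so rows that do not move let the fingers close. It gives the time, the measured TCP pose, the force, the opening and the grip force at its end, in the units of the state.
- env.read_state(): the state, without advancing time (a new reading comes with each control period).
- env.read_camera(name): name is "scene" or "side" or "wrist"; returns the picture (384x512x3 uint8, red, green, blue); there is no depth.
- env.get_calibration(name): a dict with "fx", "fy", "cx", "cy" (pixels), "R" (3x3) and "t" (3): a world point X has camera coordinates R X + t; the wrist camera has in their place "mount" (4x4, takes a point from camera to tool coordinates, whose origin is the TCP and whose axes are the flange's). Camera axes: x right, y down, z forward; pixel columns grow to the right and rows downward; lengths in m; the calibration is good to about 2 mm. The wrist camera is an equidistant fisheye: a pixel r from the principal point sees the ray r / f radians off the axis. A picture is of the moment at which its call begins: read the wrist's pose just before it. get_calibration takes no time and is no camera call.
- env.job_done(): hands the job in; it is judged then, once.
The state is a dict: "clock": time; "joint_positions": joint angles; "joint_vel": joint speeds; "joint_efforts": joint torques, N m; "tcp_pos": TCP position; "orientation": TCP orientation; "wrist_force": force on the tool from outside, world axes, zero at the start; "wrist_torque": the same for the moment, N m; "gripper_width": finger opening in m; "gripper_force": force on a finger pad.
Only numpy, scipy, OpenCV 4.12 (cv2) and the standard library are available. Lean on these libraries where they do the work, as an engineer would, in place of code of your own. Each camera call takes 0.05 s, during which the arm holds its last target. There are 200 camera calls.

## Task

Put the bottle roller mixer in its slow gear and start it: with the fingertips, push the black-balled gear lever along its H-shaped gate to the far right slot (as seen from the front of the mixer, the side that faces the robot), fully home. Only then press the round start key all the way down and let it come up again. Push gently, and leave the bottle on the rollers and everything else on the bench as it is.

Things in the scene. Friction and masses are not known exactly. Their poses are not given: they have to be found in the camera images.
- mixer: roller mixer, fixed to the table; origin on the table under it, x from its front (robot side) to its back, y to its left. White housing x -96 to 10, y -78 to 78 mm, flat top 90 mm high; behind it, x 10 to 105 mm, two rollers with a bottle, nothing above 95 mm. The gate plate and lever stand on the housing's right half, the start key on the left half, a flat H chart behind the key
- gate_center (a point): centre of the steel H-gate plate (84 x 72 mm), on its top face, 107 mm above the table; axes as the mixer's. Left and right columns, each 60 mm long in x and 14 mm wide, centred 17 mm left and right of here, joined only by a cross channel 23 mm wide through here; the tongues between them have round ends. The column ends are the four slots; far right is at +x, -y
- knob_center (a point): centre of the lever's black ball knob, 36 mm in diameter, on a steel stick of 10 mm diameter that comes up through the gate. Its z axis points along the stick. The knob centre is 160 mm from the lever's pivot
- lever_pivot (a point): the lever's pivot inside the housing, straight below gate_center, 15 mm above the table; axes as gate_center. With a and b the two joint values, the knob centre lies from here at x = 160 sin a cos b, y = -160 sin b, z = 160 cos a cos b mm
- lever_fore_aft (a joint): fore-and-aft tilt of the gear lever, rad: 0 in the cross channel (neutral), +0.265 fully home in a far slot (mixer's +x), -0.265 fully home in a near slot. Held by friction only, about 2 N at the knob: it stays where it is left. It starts anywhere along the left column, from the near slot to the far slot
- lever_sideways (a joint): sideways tilt of the gear lever, rad: -0.2 at the outer wall of the left column, +0.2 at that of the right column; in a slot the tongue keeps it beyond about 0.16 either way. It can change sides only with lever_fore_aft within about 0.07 of 0. Friction as the other joint; starts in the left column
- start_key_top (a point): centre of the top of the round grey start key, 28 mm in diameter, in a black collar of 44 mm, on the mixer's top, to the left of the lever (81 mm left of gate_center and 18 mm nearer the front), its top 112 mm above the table. It is pressed straight down
- start_key (a joint): travel of the start key, m: 0 up, 0.006 fully down (5 N); it springs back
- marker: marker pen, 135 mm long, 17 mm thick, lying on the table to the right of the mixer; origin under its centre; leave it
- vial: vial with black cap, 22 mm in diameter, 54 mm high, standing by the mixer's front right corner; origin under its centre; leave it
- wash_bottle: wash bottle, 82 x 114 mm, 304 mm high, standing well to the right of the mixer; origin under its centre; leave it
- beaker_tall: tall beaker, 72 x 78 mm, 135 mm high, to the right in front of the wash bottle; origin under its centre; leave it. Fixed glassware stands before the mixer, between it and the robot: jugs and a beaker 130 to 170 mm high, and bottles up to 270 mm high nearest the robot, ahead and to its left
- bottle: loose white bottle, 50 mm in diameter, 100 mm long, lying across the mixer's rollers behind the housing, top 94 mm above the table (origin at the centre of its base, z along its axis to the cap); leave it

How it is judged:
On the way, in this order (a step that is already met when the one before it is completed fails the run):
1. the gear lever is fully home in the far right slot (value of joint lever_fore_aft above 0.235 rad and value of joint lever_sideways above 0.13 rad), for 0.2 s.
2. the start key is pressed down (value of joint start_key above 0.0045 m), for 0.05 s.
3. the start key is let up again (value of joint start_key below 0.001 m), for 0.1 s.
At the end, for the whole second after the job is handed in: the lever stands in the far right slot, lever_fore_aft above 0.235 rad and lever_sideways above 0.13 rad; the start key has been pressed at least 4.5 mm down after that and is up again (under 1 mm) (all of step 1 and value of joint start_key below 0.001 m); the robot touches nothing.
It fails at once if the start key is pressed while the lever is not home in the far right slot (value of joint start_key above 0.003 m and (value of joint lever_fore_aft below 0.225 rad or value of joint lever_sideways below 0.12 rad)).
It fails at once if the lever is forced: the fingers bear on it with more than 40 N (contact force between the fingers and lever_sideways above 40 N).
It fails at once if the bottle on the rollers is shifted or lifted more than 15 mm (distance of bottle from where it was at the start of the episode above 0.015 m).
It fails at once if something else on the bench is shifted more than 30 mm (distance of any of marker, vial, wash_bottle, beaker_tall from where it was at the start of the episode above 0.03 m).
It also fails if it takes over 53 s, if anything falls off the work surface, if the arm or the gripper's body presses on something with over 40 N, if the wrist force passes 120 N, or if a joint passes its speed limit or range.

## Working session

There is one attempt and no reset: what is moved stays moved. The work goes in short steps, Python scripts to look and compute and a tool call to move; the robot and the scene stay as the last step left them, time stands still between calls to the robot, and variables do not carry over. Pictures are saved under pics/ and viewed, at most 10 in all, crops included, and the job is handed in when it is done.

Besides the shell and the picture viewer there is one more tool, called after "Call:" as a command line: name --argument value ..., lists and objects as JSON in quotes. play_rows: Moves the arm, as the interface text tells. Its arguments: {"type":"object","properties":{"travel":{"type":"array"},"angular":{"type":"array"},"grip":{"type":"array"},"newtons":{"type":"number"}},"required":["travel","angular","grip"]}

```bash
ls; mkdir -p pics; python3 - <<'E'
from station import env
import cv2,numpy as np
s=env.read_state();print({k:np.round(v,3).tolist() for k,v in s.items()})
for n in ["scene","side","wrist"]:
    im=env.read_camera(n);cv2.imwrite(f"pics/{n}0.png",im[:,:,::-1])
    c=env.get_calibration(n);print(n,{k:np.round(v,4).tolist() for k,v in c.items()})
a=[cv2.imread(f"pics/{n}0.png") for n in["scene","side"]]
E
```

```text
pics
{'clock': 0.0, 'joint_positions': [1.086, 0.494, 1.346, -0.0, 1.302, -0.095], 'joint_vel': [-0.0, -0.0, -0.002, 0.0, -0.0, -0.001], 'joint_efforts': [0.002, -87.883, -38.185, 0.071, 0.053, 0.0], 'tcp_pos': [0.237, 0.578, 0.213], 'orientation': [-0.0, 0.193, 0.981, -0.001], 'wrist_force': [-0.155, -0.423, -0.481], 'wrist_torque': [0.064, 0.024, 0.064], 'gripper_force': 0.0, 'gripper_width': 0.091}
scene {'fx': 381.9649, 'fy': 381.9649, 'cx': 264.9278, 'cy': 191.106, 'R': [[-0.5801, -0.8145, -0.0077], [-0.4668, 0.3401, -0.8164], [0.6676, -0.47, -0.5775]], 't': [0.2137, 0.4475, 0.4846]}
side {'fx': 378.2718, 'fy': 378.2718, 'cx': 257.42, 'cy': 192.6372, 'R': [[0.9985, -0.0539, -0.0036], [-0.0381, -0.6553, -0.7544], [0.0383, 0.7534, -0.6564]], 't': [-0.6144, 0.0279, 1.0301]}
wrist {'fx': 297.3186, 'fy': 297.3186, 'cx': 255.8406, 'cy': 192.2436, 'mount': [[0.0003, -0.9721, -0.2345, 0.066], [1.0, 0.0003, 0.0003, 0.0005], [-0.0002, -0.2345, 0.9721, -0.1704], [0.0, 0.0, 0.0, 1.0]]}
```

View pics/scene0.png

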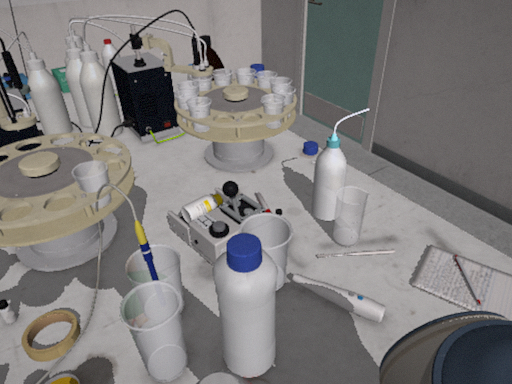

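View pics/side0.png

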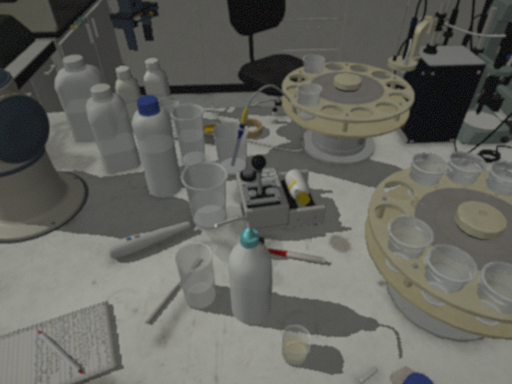

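View pics/wrist0.png

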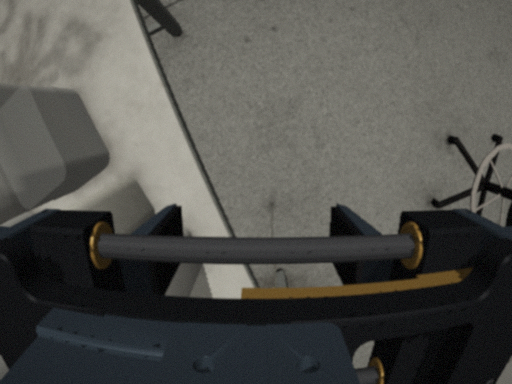

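The scene view shows the black knob at about (230,188), the start key at about (219,230), and the bottle at (202,208). In the side view the knob is at about (259,162), with the gate just below it. The wrist camera only sees the floor. I'll measure the black blobs next and view enlarged crops.

```bash
cat > h.py <<'E'
import numpy as np,cv2
from station import env
from scipy.spatial.transform import Rotation as Ro
def ray(n,u,v,s=None):
    c=env.get_calibration(n)
    if n!="wrist":
        R=np.array(c["R"]);t=np.array(c["t"])
        d=R.T@np.array([(u-c["cx"])/c["fx"],(v-c["cy"])/c["fy"],1]);return -R.T@t,d/np.linalg.norm(d)
    x,y=u-c["cx"],v-c["cy"];r=np.hypot(x,y);th=r/c["fx"]
    d=np.array([np.sin(th)*x/r,np.sin(th)*y/r,np.cos(th)])
    M=np.array(c["mount"]);q=s["orientation"];T=Ro.from_quat([q[1],q[2],q[3],q[0]]).as_matrix()
    return np.array(s["tcp_pos"])+T@M[:3,3],T@M[:3,:3]@d
def plane(o,d,z): return o+d*(z-o[2])/d[2]
def tri(*rs):
    A=sum(np.eye(3)-np.outer(d,d) for o,d in rs);b=sum((np.eye(3)-np.outer(d,d))@o for o,d in rs)
    X=np.linalg.solve(A,b);return X,[np.linalg.norm((np.eye(3)-np.outer(d,d))@(X-o)) for o,d in rs]
E
python3 - <<'E'
from h import *
for n,(u0,v0,u1,v1) in {"scene":(150,165,300,285),"side":(215,140,335,240)}.items():
    im=cv2.imread(f"pics/{n}0.png");g=im.max(2)
    m=(g<45).astype(np.uint8);k,l,st,ce=cv2.connectedComponentsWithStats(m)
    for i in range(1,k):
        if st[i,4]>15 and u0<ce[i][0]<u1 and v0<ce[i][1]<v1: print(n,st[i],ce[i].round(1))
    cv2.imwrite(f"pics/{n}0c.png",cv2.resize(im[v0:v1,u0:u1],None,fx=5,fy=5,interpolation=cv2.INTER_CUBIC))
print(tri(ray("scene",230.5,188.5),ray("side",259,162)))
a=cv2.imread("pics/scene0c.png");b=cv2.imread("pics/side0c.png")
a=cv2.resize(a,(400,320));b=cv2.resize(b,(400,333))
o=np.zeros((333,800,3),np.uint8);o[:320,:400]=a;o[:,400:]=b;cv2.imwrite("pics/both.png",o)
E
```

```text
scene [223 181  15  17 184] [229.9 188.8]
scene [238 199  18  17 116] [244.2 206.8]
scene [220 208  20  16  36] [230.  216.1]
scene [276 209   6   5  25] [278.6 211.2]
scene [209 224  20  14 128] [218.6 231.8]
side [241 156  25  26 249] [255.1 167.4]
side [281 180  17  29 149] [288.7 196.3]
side [251 186  23  13  89] [262.4 193.3]
side [306 194   8  12  36] [310.2 201.6]
side [248 202  32   6  78] [262.8 204.4]
side [259 237   5   6  19] [261.  239.6]
(array([ 0.61411835, -0.0828029 ,  0.17072172]), [np.float64(0.0015251570492604298), np.float64(0.0015251570492602516)])
```

View pics/both.png

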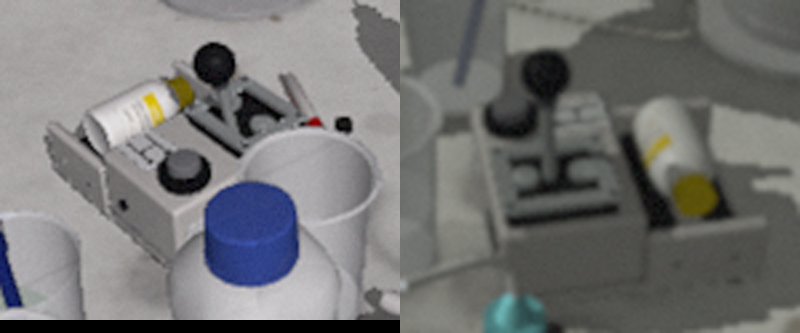

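The crops show the lever near neutral in the left column. The key is left of it at about scene (218.6,227) and side (248,175). The housing's right-hand top corners are at about side (248,209.6) and (288.5,206.6).

```bash
python3 - <<'E'
from h import *
k=tri(ray("scene",218.6,226.9),ray("side",248,175));print("key",k)
f=plane(*ray("side",248,209.6),.09);b=plane(*ray("side",288.5,206.6),.09);bl=plane(*ray("side",277,169),.09)
print(f,b,bl,np.degrees(np.arctan2(b[1]-f[1],b[0]-f[0])),np.degrees(np.arctan2(-(bl-b)[0],(bl-b)[1])),np.linalg.norm(b-f),np.linalg.norm(bl-b))
yaw=np.arctan2(b[1]-f[1],b[0]-f[0])
for y in (yaw,yaw+.05,yaw-.05):
    R=np.array([[np.cos(y),-np.sin(y)],[np.sin(y),np.cos(y)]])
    g=k[0][:2]-R@[-.018,.081]
    kn=tri(ray("scene",230,188.8),ray("side",258.8,162.3))[0]
    print(np.degrees(y),g,kn, "knob in gate",R.T@(kn[:2]-g))
E
```

```text
key (array([ 0.59062473, -0.03542113,  0.09843496]), [np.float64(0.0012064906202284547), np.float64(0.001206490620228478)])
[ 0.58540493 -0.15512622  0.09      ] [ 0.6802426  -0.15043429  0.09      ] [ 0.66682217 -0.00521381  0.09      ] 2.8323015165577785 5.279947311250476 0.09495366793726773 0.1458392824595518
2.8323015165577785 [ 0.61260518 -0.11543275] [ 0.61409807 -0.08196296  0.1697883 ] knob in gate [0.0031449  0.03335514]
5.697090492211895 [ 0.61657663 -0.11423419] [ 0.61409807 -0.08196296  0.1697883 ] knob in gate [0.00073722 0.03235788]
-0.032487459096338 [ 0.6085788  -0.11643132] [ 0.61409807 -0.08196296  0.1697883 ] knob in gate [0.00549973 0.03447149]
```

```bash
cat >> h.py <<'E'
def togo(p,yaw_y=None):
    "shift in tool cm to world TCP point p, and turn units about tool z to bring tool y to world heading yaw_y"
    s=env.read_state();q=s["orientation"];T=Ro.from_quat([q[1],q[2],q[3],q[0]]).as_matrix()
    out=(T.T@(np.array(p)-s["tcp_pos"])*100).round(2)
    print("tcp",np.round(s["tcp_pos"],4),"travel cm",out,"ty heading",np.degrees(np.arctan2(T[1,1],T[0,1])).round(1),"tilt",T[:,2].round(3),"F",np.round(s["wrist_force"],1),"t",round(s["clock"],2),"j",np.round(s["joint_positions"],2))
    if yaw_y is not None: print("turn z units",-(yaw_y-np.degrees(np.arctan2(T[1,1],T[0,1])))/6)
E
python3 - <<'E'
from h import *
for n,u,v,z in [("side",148,105,.27),("scene",245,250,.27),("side",205,172,.16),("scene",266,232,.16),("side",75,62,.25),("side",103,92,.25),("side",345,85,.2),("side",188,110,.16),("scene",215,95,.2)]:
    print(n,u,v,plane(*ray(n,u,v),z).round(3))
togo([.237,.578,.38]); togo([.58,-.09,.38],94)
E
```

```text
side 148 105 [0.361 0.023 0.27 ]
scene 245 250 [0.345 0.049 0.27 ]
side 205 172 [ 0.49  -0.098  0.16 ]
scene 266 232 [ 0.46  -0.069  0.16 ]
side 75 62 [0.09  0.344 0.25 ]
side 103 92 [0.223 0.139 0.25 ]
side 345 85 [0.889 0.246 0.2  ]
side 188 110 [0.426 0.197 0.16 ]
scene 215 95 [ 1.046 -0.291  0.2  ]
tcp [0.2368 0.5781 0.2135] travel cm [ -0.02  -0.02 -16.65] ty heading 67.7 tilt [-0.    -0.001 -1.   ] F [ 0.4 -0.3 -0.4] t 0.15 j [ 1.09  0.49  1.35 -0.    1.3  -0.1 ]
tcp [0.2368 0.5781 0.2135] travel cm [-57.08 -48.83 -16.61] ty heading 67.7 tilt [-0.    -0.001 -1.   ] F [ 0.4 -0.3 -0.4] t 0.15 j [ 1.09  0.49  1.35 -0.    1.3  -0.1 ]
turn z units -4.379327920625016
```

Call:
play_rows --travel '[[0,0,-2],[0,0,-2],[0,0,-2],[0,0,-2],[0,0,-2],[0,0,-2],[0,0,-2],[0,0,-2.6],[-2.4,-2.0,0],[-2.4,-2.0,0],[-2.4,-2.0,0],[-2.4,-2.0,0],[-2.4,-2.0,0],[-2.4,-2.0,0],[-2.4,-2.0,0],[-2.4,-2.0,0],[-2.4,-2.0,0],[-2.4,-2.0,0],[-2.4,-2.0,0],[-2.4,-2.0,0]]' --angular '[[0,0,0],[0,0,0],[0,0,0],[0,0,0],[0,0,0],[0,0,0],[0,0,0],[0,0,0],[0,0,0],[0,0,0],[0,0,0],[0,0,0],[0,0,0],[0,0,0],[0,0,0],[0,0,0],[0,0,0],[0,0,0],[0,0,0],[0,0,0]]' --grip '[9,9,9,9,9,9,9,9,9,9,9,9,9,9,9,9,9,9,9,9]'

```text
clock: 1.82
tcp_pos: [0.4127, 0.2456, 0.3799]
orientation: [-0.0, 0.193, 0.981, -0.0]
wrist_force: [0.5, 0.4, 0.1]
gripper_width: 0.09
gripper_force: 0.0
```

Call:
play_rows --travel '[[-2.4,-2.0,0],[-2.4,-2.0,0],[-2.4,-2.0,0],[-2.4,-2.0,0],[-2.4,-2.0,0],[-2.4,-2.0,0],[-2.4,-2.0,0],[-2.4,-2.0,0],[-2.4,-2.0,0],[-2.4,-2.0,0],[-2.0,-2.0,0],[-1.5,-2.0,0],[0,0,0],[0,0,0],[0,0,0],[0,0,0],[0,0,0],[0,0,0],[0,0,0],[0,0,0]]' --angular '[[0,0,0],[0,0,0],[0,0,0],[0,0,0],[0,0,0],[0,0,0],[0,0,0],[0,0,0],[0,0,0],[0,0,0],[0,0,0],[0,0,0],[0,0,-1],[0,0,-1],[0,0,-1],[0,0,-1],[0,0,-0.4],[0,0,0],[0,0,0],[0,0,0]]' --grip '[9,9,9,9,9,9,9,9,9,9,9,9,0,0,0,0,0,0,0,0]'

```text
clock: 3.48
tcp_pos: [0.5759, -0.0792, 0.3798]
orientation: [-0.0, -0.035, 0.999, 0.0]
wrist_force: [-0.5, 0.4, -0.7]
gripper_width: 0.0396
gripper_force: 0.0
```

```bash
python3 - <<'E'
from h import *
import json
togo([.58,-.09,.38],94)
s=env.read_state();im=env.read_camera("wrist")[:,:,::-1];cv2.imwrite("pics/w1.png",im)
json.dump({k:np.array(v).tolist() for k,v in s.items()},open("s1.json","w"))
cv2.imwrite("pics/w1b.png",cv2.resize(im,(800,600)))
E
```

```text
tcp [ 0.5759 -0.0792  0.3798] travel cm [-0.33 -1.1  -0.02] ty heading 94.0 tilt [-0.  0. -1.] F [-0.5  0.4 -0.7] t 3.48 j [-0.24  0.32  1.18 -0.    1.64 -1.88]
turn z units 0.0021171014820708933
```

View pics/w1b.png

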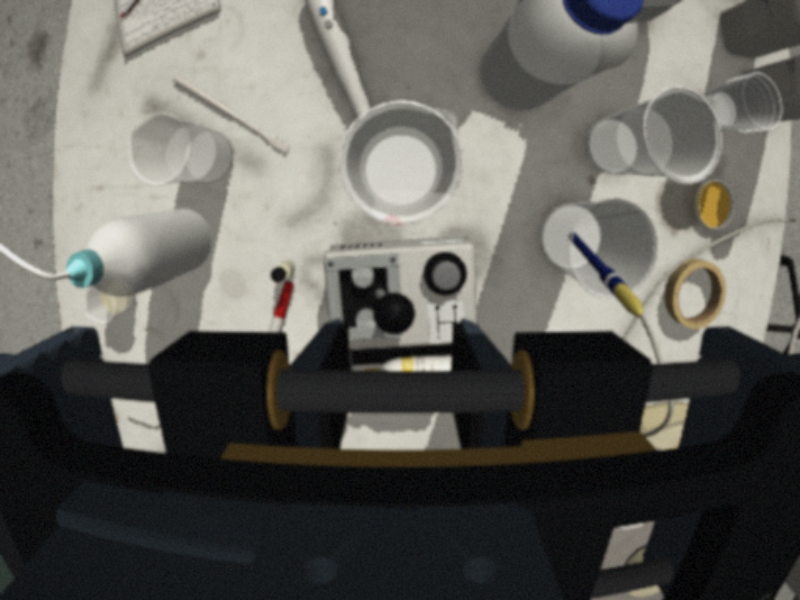

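The view from above shows the housing with front corners at about (327,250) and (471,241), the gate plate at x 328–400, the knob at (396,313), the key at (447,272) and the beaker just in front. I'll zoom in.

```bash
python3 - <<'E'
import cv2
im=cv2.imread("pics/w1.png")[148:240,200:312]
cv2.imwrite("pics/w1z.png",cv2.resize(im,None,fx=6.5,fy=6.5,interpolation=cv2.INTER_CUBIC))
E
```

```text
(no output)
```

View pics/w1z.png

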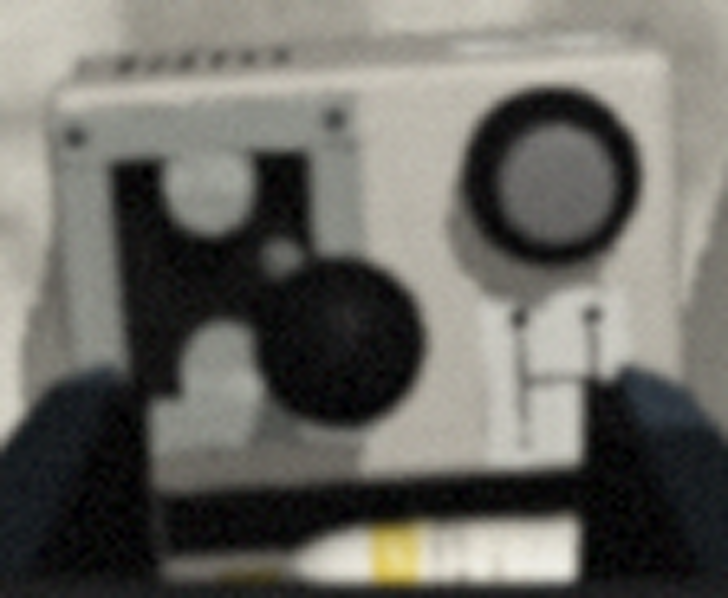

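```bash
python3 - <<'E'
from h import *
import json
s=json.load(open("s1.json"))
P=lambda x,y,z:plane(*ray("wrist",200+x/6.5-.4,148+y/6.5-.4,s),z)
a,b=P(75,137,.107),P(335,120,.107);f,g=P(55,100,.09),P(665,55,.09)
h=lambda p,q:np.degrees(np.arctan2(-(q-p)[0],(q-p)[1]))
print("yaw",h(a,b),h(f,g),np.linalg.norm(g-f),np.linalg.norm(b-a))
G=P(217,278,.107);K=P(556,180,.112)
kw=ray("wrist",200+341/6.5-.4,148+342/6.5-.4,s)
N,e=tri(kw,ray("scene",230,188.8),ray("side",258.8,162.3))
Ks=tri(ray("wrist",200+556/6.5-.4,148+180/6.5-.4,s),ray("scene",218.6,226.9),ray("side",248,175))
print("G",G,"key",K,Ks,"knob",N,e,plane(*kw,.172))
for yaw in (h(a,b),h(f,g)):
    y=np.radians(yaw);R=np.array([[np.cos(y),-np.sin(y)],[np.sin(y),np.cos(y)]])
    print(yaw,"key rel",R.T@(K-G)[:2],"knob rel",R.T@(N-G)[:2],"G from key",K[:2]-R@[-.018,.081])
E
```

```text
yaw 7.529710091500256 8.277852532629474 0.1477721134892949 0.06094165818765054
G [ 0.61648158 -0.11073024  0.107     ] key [ 0.58654713 -0.03356792  0.112     ] (array([ 0.58980779, -0.03385225,  0.09842983]), [np.float64(0.0020320109640181343), np.float64(0.0018026143988751741), np.float64(0.0018039960488016378)]) knob [ 0.61365731 -0.08140411  0.16971933] [np.float64(0.000780571624590304), np.float64(0.0009495771500994326), np.float64(0.001176144338151296)] [ 0.61246009 -0.08087681  0.172     ]
7.529710091500256 key rel [-0.01956496  0.08041957] knob rel [0.00104298 0.02944335] G from key [ 0.61500618 -0.11151074]
8.277852532629474 key rel [-0.01851324  0.08066818] knob rel [0.00142734 0.02942722] G from key [ 0.61602146 -0.1111325 ]
```

```bash
python3 - <<'E'
from h import *
import json
s=json.load(open("s1.json"))
print("pip",tri(ray("scene",138,222),ray("side",246,108)),tri(ray("scene",152,275),ray("side",236,160)))
print(tri(ray("wrist",632/1.5625,308/1.5625,s),ray("side",246,108)))
y=np.radians(8);R=np.array([[np.cos(y),-np.sin(y)],[np.sin(y),np.cos(y)]]);G=np.array([.616,-.111])
w=lambda x,yy,z:[*(G+R@[x,yy]),z]
print(w(0,.073,.158));togo(w(0,.073,.28),98)
E
```

```text
pip (array([0.5909765 , 0.12912187, 0.19580127]), [np.float64(0.0019194055980515706), np.float64(0.0019194055980515479)]) (array([0.570994  , 0.12132097, 0.04801339]), [np.float64(0.0181885879547021), np.float64(0.01818858795470209)])
(array([0.58963047, 0.1206103 , 0.20120721]), [np.float64(0.002500875025165226), np.float64(0.0025008750251652103)])
[np.float64(0.6058403636299152), np.float64(-0.03871043098186537), 0.158]
tcp [ 0.5759 -0.0792  0.3799] travel cm [-3.27  3.83  9.99] ty heading 94.0 tilt [-0.  0. -1.] F [-0.5 -0.7  0.1] t 3.53 j [-0.24  0.32  1.18 -0.    1.64 -1.88]
turn z units -0.6608539992032428
```

Call:
play_rows --travel '[[0,0,0],[-0.9,0.9,0],[-0.9,0.9,0],[-0.9,0.9,0],[-0.8,0.9,0],[0,0,1.8],[0,0,1.8],[0,0,1.8],[0,0,1.8],[0,0,1.8],[0,0,1.8],[0,0,1.8],[0,0,1.8],[0,0,1.8],[0,0,1.8],[0,0,0],[0,0,0]]' --angular '[[0,0,-0.66],[0,0,0],[0,0,0],[0,0,0],[0,0,0],[0,0,0],[0,0,0],[0,0,0],[0,0,0],[0,0,0],[0,0,0],[0,0,0],[0,0,0],[0,0,0],[0,0,0],[0,0,0],[0,0,0]]' --grip '[0,0,0,0,0,0,0,0,0,0,0,0,0,0,0,0,0]'

```text
clock: 4.95
tcp_pos: [0.6056, -0.0379, 0.1995]
orientation: [-0.001, -0.07, 0.998, 0.0]
wrist_force: [-0.9, 0.4, -0.7]
gripper_width: 0.0008
gripper_force: 0.0
```

```bash
cat >> h.py <<'E'
_y=np.radians(8);RM=np.array([[np.cos(_y),-np.sin(_y)],[np.sin(_y),np.cos(_y)]]);G=np.array([.616,-.111])
w=lambda x,yy,z:[*(G+RM@[x,yy]),z]
def look(tag):
    a=env.read_camera("scene")[160:290,150:310,::-1];b=env.read_camera("side")[130:260,205:365,::-1]
    cv2.imwrite(f"pics/{tag}.png",cv2.resize(np.hstack([a,b]),None,fx=2.5,fy=2.5,interpolation=cv2.INTER_CUBIC))
E
python3 - <<'E'
from h import *
togo(w(0,.073,.158),98)
look("l1")
E
```

```text
tcp [ 0.6056 -0.0379  0.1995] travel cm [-0.02 -0.09  4.15] ty heading 98.1 tilt [-0.002  0.    -1.   ] F [-0.9  0.4 -0.7] t 4.95 j [-0.16  0.48  1.41  0.    1.25 -1.87]
turn z units 0.013633447782379923
```

View pics/l1.png

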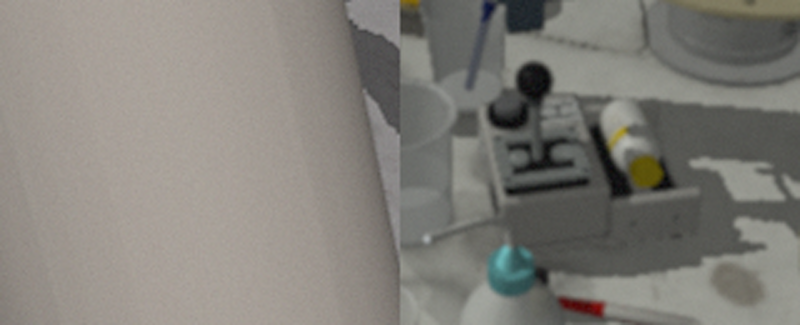

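Call:
play_rows --travel '[[0,0,1.4],[0,0,1.4],[0,0,1.3],[0,0,0],[0,-0.5,0],[0,-0.4,0],[0,-0.3,0],[0,-0.3,0],[0,-0.3,0],[0,-0.3,0],[0,-0.3,0],[0,0,0]]' --angular '[[0,0,0],[0,0,0],[0,0,0],[0,0,0],[0,0,0],[0,0,0],[0,0,0],[0,0,0],[0,0,0],[0,0,0],[0,0,0],[0,0,0]]' --grip '[0,0,0,0,0,0,0,0,0,0,0,0]'

```text
clock: 6.05
tcp_pos: [0.6091, -0.0629, 0.1591]
orientation: [0.0, -0.07, 0.998, -0.0]
wrist_force: [-0.6, 3.1, 2.2]
gripper_width: -0.0001
gripper_force: 1.1
```

```bash
python3 - <<'E'
from h import *
togo(w(0,.0035,.158),98)
look("l2")
E
```

```text
tcp [ 0.6091 -0.0629  0.1591] travel cm [-0.01 -4.51  0.11] ty heading 98.1 tilt [ 0. -0. -1.] F [-0.6  3.1  2.2] t 6.05 j [-0.2   0.53  1.44  0.    1.17 -1.91]
turn z units 0.011022628807881555
```

View pics/l2.png

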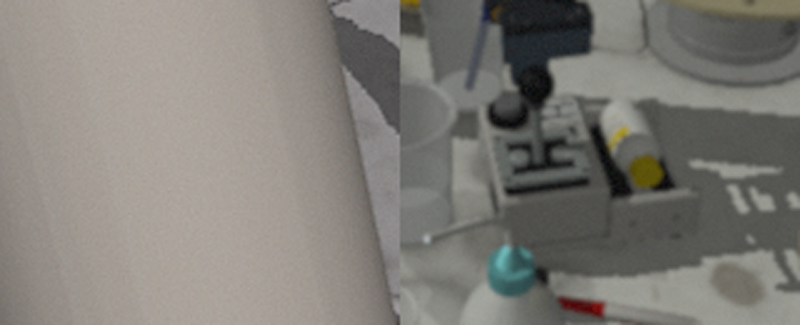

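The fingers are on the knob at about 3 N and the lever is moving. I'll continue the push.

Call:
play_rows --travel '[[0,-0.3,0],[0,-0.3,0],[0,-0.3,0],[0,-0.3,0],[0,-0.3,0],[0,-0.3,0],[0,-0.3,0],[0,-0.3,0],[0,-0.3,0],[0,-0.3,0],[0,-0.3,0],[0,-0.3,0],[0,0,0],[0,0,0]]' --angular '[[0,0,0],[0,0,0],[0,0,0],[0,0,0],[0,0,0],[0,0,0],[0,0,0],[0,0,0],[0,0,0],[0,0,0],[0,0,0],[0,0,0],[0,0,0],[0,0,0]]' --grip '[0,0,0,0,0,0,0,0,0,0,0,0,0,0]'

```text
clock: 7.32
tcp_pos: [0.614, -0.0983, 0.1589]
orientation: [-0.0, -0.07, 0.998, -0.0]
wrist_force: [-0.8, 0.3, 0.3]
gripper_width: 0.0006
gripper_force: 0.4
```

```bash
python3 - <<'E'
from h import *
togo(w(0,.0035,.158),98)
im=env.read_camera("side");b=im[140:185,215:320].max(2)
m=(b<45).astype(np.uint8);k,l,st,ce=cv2.connectedComponentsWithStats(m)
for i in range(1,k):
    if st[i,4]>30: print(st[i]+[215,140,0,0,0],ce[i]+[215,140])
cv2.imwrite("pics/l3raw.png",im[:,:,::-1])
E
```

```text
tcp [ 0.614  -0.0983  0.1589] travel cm [-0.02 -0.94  0.09] ty heading 98.1 tilt [-0. -0. -1.] F [-0.8  0.3  0.3] t 7.32 j [-0.25  0.54  1.42 -0.    1.18 -1.97]
turn z units 0.011407040806531654
[243 140  43  17 510] [265.37254902 146.84705882]
[241 158  28  24 301] [257.23255814 172.50830565]
```

Call:
play_rows --travel '[[0,-0.3,0],[0,-0.3,0],[0,-0.2,0],[0,0,0]]' --angular '[[0,0,0],[0,0,0],[0,0,0],[0,0,0]]' --grip '[0,0,0,0]'

```text
clock: 7.7
tcp_pos: [0.6151, -0.1065, 0.1589]
orientation: [-0.0, -0.07, 0.998, -0.0]
wrist_force: [-0.4, 1.1, 0.2]
gripper_width: 0.0004
gripper_force: 0.8
```

```bash
python3 - <<'E'
from h import *
togo(w(0,.0035,.158),98)
look("l4")
E
```

```text
tcp [ 0.6151 -0.1065  0.1589] travel cm [-0.02 -0.11  0.09] ty heading 98.1 tilt [-0. -0. -1.] F [-0.4  1.1  0.2] t 7.7 j [-0.27  0.55  1.41 -0.    1.18 -1.98]
turn z units 0.010812256187300306
```

View pics/l4.png

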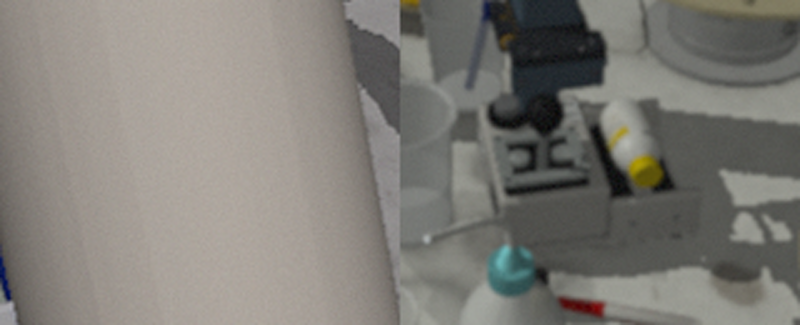

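The lever now leans right, with the knob at about side (263,174.8). I'll check its position in gate axes.

```bash
python3 - <<'E'
from h import *
for v in (174,175.5):
    p=plane(*ray("side",263,v),.172);print(p,RM.T@(p[:2]-G))
p=plane(*ray("side",258.8,162.3),.172);print("start",RM.T@(p[:2]-G))
togo(w(-.048,.02,.159)); togo(w(-.048,-.028,.158))
E
```

```text
[ 0.6214948  -0.12814065  0.172     ] [ 0.00305581 -0.01773856]
[ 0.62114479 -0.13351126  0.172     ] [ 0.00196176 -0.0230082 ]
start [0.00241369 0.02710101]
tcp [ 0.6151 -0.1061  0.1588] travel cm [ 4.77  1.51 -0.01] ty heading 98.1 tilt [-0. -0. -1.] F [-0.7  0.7 -0.7] t 7.8 j [-0.27  0.55  1.41 -0.    1.18 -1.98]
tcp [ 0.6151 -0.1061  0.1588] travel cm [ 4.78 -3.29  0.09] ty heading 98.1 tilt [-0. -0. -1.] F [-0.7  0.7 -0.7] t 7.8 j [-0.27  0.55  1.41 -0.    1.18 -1.98]
```

Call:
play_rows --travel '[[0,-0.15,0],[0,-0.15,0],[0,0,0]]' --angular '[[0,0,0],[0,0,0],[0,0,0]]' --grip '[0,0,0]'

```text
clock: 8.05
tcp_pos: [0.6155, -0.1092, 0.1588]
orientation: [-0.0, -0.07, 0.998, 0.0]
wrist_force: [-0.5, 2.1, 0.0]
gripper_width: 0.0007
gripper_force: 0.8
```

Call:
play_rows --travel '[[0,-0.1,0],[0,-0.1,0],[0,0,0]]' --angular '[[0,0,0],[0,0,0],[0,0,0]]' --grip '[0,0,0]'

```text
clock: 8.3
tcp_pos: [0.6158, -0.1111, 0.1588]
orientation: [-0.0, -0.07, 0.998, 0.0]
wrist_force: [-0.8, 1.0, -1.0]
gripper_width: 0.0003
gripper_force: 0.8
```

Call:
play_rows --travel '[[0,-0.1,0],[0,-0.1,0],[0,0,0]]' --angular '[[0,0,0],[0,0,0],[0,0,0]]' --grip '[0,0,0]'

```text
clock: 8.55
tcp_pos: [0.6161, -0.1131, 0.1589]
orientation: [-0.0, -0.07, 0.998, -0.0]
wrist_force: [-1.6, 1.1, -2.1]
gripper_width: 0.0003
gripper_force: 0.8
```

Call:
play_rows --travel '[[0,-0.1,0],[0,-0.1,0],[0,0,0]]' --angular '[[0,0,0],[0,0,0],[0,0,0]]' --grip '[0,0,0]'

```text
clock: 8.8
tcp_pos: [0.6165, -0.1151, 0.159]
orientation: [0.0, -0.07, 0.998, -0.0]
wrist_force: [-0.1, 1.5, 0.1]
gripper_width: 0.0007
gripper_force: 0.8
```

```bash
python3 - <<'E'
from h import *
togo(w(-.048,.02,.159))
im=env.read_camera("side")[:,:,::-1];cv2.imwrite("pics/l5.png",cv2.resize(im[135:225,215:315],None,fx=6,fy=6,interpolation=cv2.INTER_CUBIC))
E
```

```text
tcp [ 0.6165 -0.1151  0.159 ] travel cm [ 4.78  2.42 -0.  ] ty heading 98.1 tilt [ 0. -0. -1.] F [-0.1  1.5  0.1] t 8.8 j [-0.28  0.55  1.41 -0.    1.19 -1.99]
```

View pics/l5.png

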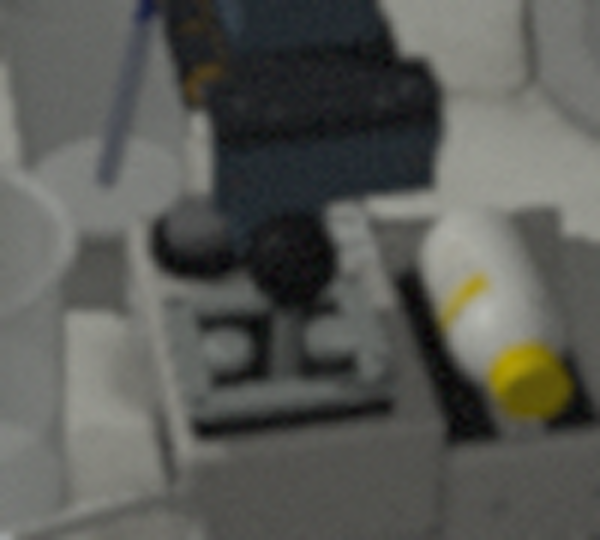

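The knob is at about side (263.7,178), which puts it near y = -31 in gate axes, against the right column. I'll back off and go round to the front.

Call:
play_rows --travel '[[0,0.7,0],[0,0.8,0],[1.2,0,0],[1.3,0,0],[1.3,0,0],[1.2,0,0],[0,-1,0],[0,-1,0],[0,-1,0],[0,-1,0],[0,0,0],[-0.4,0,0],[-0.4,0,0],[-0.3,0,0],[-0.3,0,0],[-0.3,0,0],[0,0,0]]' --angular '[[0,0,0],[0,0,0],[0,0,0],[0,0,0],[0,0,0],[0,0,0],[0,0,0],[0,0,0],[0,0,0],[0,0,0],[0,0,0],[0,0,0],[0,0,0],[0,0,0],[0,0,0],[0,0,0],[0,0,0]]' --grip '[0,0,0,0,0,0,0,0,0,0,0,0,0,0,0,0,0]'

```text
clock: 10.27
tcp_pos: [0.5877, -0.144, 0.1589]
orientation: [-0.0, -0.071, 0.997, -0.0]
wrist_force: [-1.6, -0.6, 0.3]
gripper_width: 0.0006
gripper_force: 0.2
```

```bash
python3 - <<'E'
from h import *
togo(w(.007,-.03,.159))
E
```

```text
tcp [ 0.5877 -0.144   0.1589] travel cm [-3.96 -0.14 -0.01] ty heading 98.1 tilt [-0. -0. -1.] F [-1.6 -0.6  0.3] t 10.27 j [-0.34  0.52  1.46 -0.    1.16 -2.05]
```

Probably just at contact. Next I push +x in steps while watching the force.

Call:
play_rows --travel '[[-0.3,0,0],[-0.3,0,0],[-0.3,0,0],[-0.3,0,0],[0,0,0]]' --angular '[[0,0,0],[0,0,0],[0,0,0],[0,0,0],[0,0,0]]' --grip '[0,0,0,0,0]'

```text
clock: 10.68
tcp_pos: [0.5997, -0.1425, 0.1589]
orientation: [0.0, -0.071, 0.998, -0.0]
wrist_force: [-0.4, 1.4, 0.0]
gripper_width: 0.0004
gripper_force: 0.2
```

Call:
play_rows --travel '[[-0.3,0,0],[-0.3,0,0],[-0.3,0,0],[-0.3,0,0],[0,0,0]]' --angular '[[0,0,0],[0,0,0],[0,0,0],[0,0,0],[0,0,0]]' --grip '[0,0,0,0,0]'

```text
clock: 11.1
tcp_pos: [0.6115, -0.1408, 0.1588]
orientation: [0.0, -0.071, 0.998, 0.0]
wrist_force: [-0.6, 0.8, 0.1]
gripper_width: 0.0009
gripper_force: 0.2
```

```bash
python3 - <<'E'
from h import *
togo(w(.007,-.03,.159))
im=env.read_camera("side")[:,:,::-1];cv2.imwrite("pics/l6.png",cv2.resize(im[135:225,215:315],None,fx=6,fy=6,interpolation=cv2.INTER_CUBIC))
E
```

```text
tcp [ 0.6115 -0.1408  0.1588] travel cm [-1.56 -0.11 -0.02] ty heading 98.1 tilt [ 0.  0. -1.] F [-0.6  0.8  0.1] t 11.1 j [-0.32  0.55  1.4   0.    1.19 -2.03]
```

View pics/l6.png

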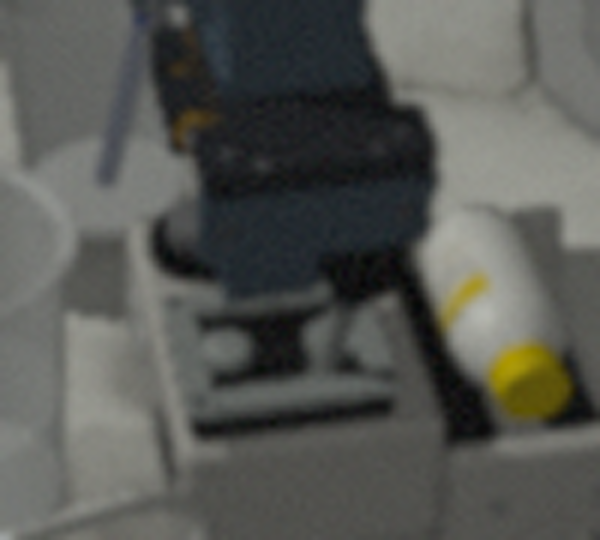

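I've now viewed 11 pictures, one over the limit of 10, so I'll view no more and go on by force and numeric measurement. The last picture shows the stick in the far part of the right column, at about (340,340) in the crop. I'll push on until it's home.

Call:
play_rows --travel '[[-0.3,0,0],[-0.3,0,0],[-0.2,0,0],[0,0,0]]' --angular '[[0,0,0],[0,0,0],[0,0,0],[0,0,0]]' --grip '[0,0,0,0]'

```text
clock: 11.48
tcp_pos: [0.6192, -0.1397, 0.1588]
orientation: [0.0, -0.071, 0.998, 0.0]
wrist_force: [-1.9, 0.6, -0.4]
gripper_width: 0.0004
gripper_force: 0.5
```

Call:
play_rows --travel '[[-0.2,0,0],[-0.2,0,0],[0,0,0]]' --angular '[[0,0,0],[0,0,0],[0,0,0]]' --grip '[0,0,0]'

```text
clock: 11.73
tcp_pos: [0.6231, -0.1392, 0.1589]
orientation: [0.0, -0.071, 0.998, -0.0]
wrist_force: [-1.5, 0.3, -1.1]
gripper_width: 0.0002
gripper_force: 0.6
```

Call:
play_rows --travel '[[-0.1,0,0],[-0.1,0,0],[0,0,0]]' --angular '[[0,0,0],[0,0,0],[0,0,0]]' --grip '[0,0,0]'

```text
clock: 11.98
tcp_pos: [0.6249, -0.139, 0.1589]
orientation: [-0.0, -0.07, 0.998, -0.0]
wrist_force: [-1.0, 0.2, -0.6]
gripper_width: 0.0003
gripper_force: 0.8
```

Call:
play_rows --travel '[[-0.1,0,0],[-0.1,0,0],[0,0,0]]' --angular '[[0,0,0],[0,0,0],[0,0,0]]' --grip '[0,0,0]'

```text
clock: 12.23
tcp_pos: [0.627, -0.1387, 0.1589]
orientation: [0.0, -0.07, 0.998, -0.0]
wrist_force: [-2.9, -0.3, -1.5]
gripper_width: 0.0004
gripper_force: 0.9
```

Call:
play_rows --travel '[[-0.1,0,0],[-0.1,0,0],[0,0,0]]' --angular '[[0,0,0],[0,0,0],[0,0,0]]' --grip '[0,0,0]'

```text
clock: 12.48
tcp_pos: [0.6285, -0.1383, 0.1587]
orientation: [-0.0, -0.07, 0.998, 0.0]
wrist_force: [-3.9, -0.5, -1.1]
gripper_width: 0.0003
gripper_force: 2.2
```

Call:
play_rows --travel '[[-0.1,0,0],[0,0,0]]' --angular '[[0,0,0],[0,0,0]]' --grip '[0,0]'

```text
clock: 12.65
tcp_pos: [0.6292, -0.1382, 0.1586]
orientation: [-0.001, -0.07, 0.998, 0.0]
wrist_force: [-4.7, -0.8, -2.7]
gripper_width: 0.0007
gripper_force: 2.8
```

Call:
play_rows --travel '[[-0.1,0,0],[0,0,0]]' --angular '[[0,0,0],[0,0,0]]' --grip '[0,0]'

```text
clock: 12.82
tcp_pos: [0.6299, -0.138, 0.1585]
orientation: [-0.001, -0.07, 0.998, 0.0]
wrist_force: [-7.4, -1.1, -2.6]
gripper_width: 0.0007
gripper_force: 3.5
```

Call:
play_rows --travel '[[-0.1,0,0],[0,0,0]]' --angular '[[0,0,0],[0,0,0]]' --grip '[0,0]'

```text
clock: 12.98
tcp_pos: [0.6307, -0.1379, 0.1584]
orientation: [-0.001, -0.07, 0.998, 0.0]
wrist_force: [-8.9, -0.4, -2.5]
gripper_width: 0.0003
gripper_force: 4.2
```

Call:
play_rows --travel '[[-0.1,0,0],[0,0,0],[0,0,0]]' --angular '[[0,0,0],[0,0,0],[0,0,0]]' --grip '[0,0,0]'

```text
clock: 13.23
tcp_pos: [0.6314, -0.1378, 0.1584]
orientation: [-0.001, -0.07, 0.998, 0.0]
wrist_force: [-9.4, -1.2, -1.5]
gripper_width: 0.0001
gripper_force: 4.8
```

```bash
python3 - <<'E'
from h import *
togo(w(.007,-.03,.159))
im=env.read_camera("side");b=im[:,:,:].max(2)
m=np.zeros_like(b);m[140:190,240:300]=(b[140:190,240:300]<40)
k,l,st,ce=cv2.connectedComponentsWithStats(m)
for i in range(1,k):
    if st[i,4]>15: print(st[i],ce[i])
print(im[165:188,262:292].max(2))
E
```

```text
tcp [ 0.6314 -0.1378  0.1584] travel cm [ 0.45 -0.13 -0.06] ty heading 98.1 tilt [-0.003  0.    -1.   ] F [-9.4 -1.2 -1.5] t 13.23 j [-0.31  0.58  1.35 -0.    1.21 -2.02]
[250 140  47  28 611] [274.17512275 156.07364975]
[241 172  15   9  73] [248.68493151 177.12328767]
[276 174  14  16 142] [283.0915493  180.48591549]
[250 186  20   4  36] [260.         187.94444444]
[[ 25  23  28  20  25  25  28  29  23  33  28  33  32  35  34  38  39  39
   40  42  45  45  40  42  41  42  43  47  46  45]
 [ 30  32  30  32  35  32  34  39  37  40  40  40  41  45  41  45  43  45
   46  40  45  44  46  49  47  47  46  48  47  45]
 [ 37  39  38  44  44  45  44  43  44  46  46  46  44  45  48  49  45  46
   46  48  47  50  48  44  46  47  47  45  45  48]
 [ 44  49  47  44  46  44  46  45  42  46  49  44  50  48  46  48  47  44
   45  48  43  45  50  50  46  46  47  47  47  47]
 [ 48  46  46  46  47  43  48  45  46  50  46  45  46  49  48  45  45  45
   45  43  48  42  45  47  47  48  48  46  43  40]
 [ 44  47  45  46  47  47  48  48  47  49  46  45  45  47  46  46  45  48
   44  46  45  51  46  46  46 
[... 1446 characters left out ...]
 71  73  70  47  18  11
    9  20  18  17  18  21  16  18  36  72 120 151]
 [ 54  52  55  59  59  62  64  64  68  78  88  91  96  93  82  56  26  26
   17  16  22  15  23  20  15  33  69 111 147 163]
 [ 69  68  67  71  71  69  65  67  69  83  97 103 101 103  96  66  34  24
   18  16  21  16  14  18  33  63 103 139 159 164]
 [ 69  66  68  68  64  59  54  51  55  77 101 109 104 107 100  78  52  32
   28  31  22  22  22  20  37  80 126 148 161 161]
 [ 49  47  50  41  43  40  39  38  46  74  95 103 103 103 101  90  63  44
   42  41  33  27  22  23  42  84 127 149 155 154]
 [ 29  30  29  28  29  39  53  61  66  75  93 101 103 103 102  90  68  60
   52  52  47  32  16  17  31  77 119 145 146 148]]
```

```bash
python3 - <<'E'
from h import *
for u in (282,283):
  for v in (178,180):
    p=plane(*ray("side",u,v),.167);print(u,v,RM.T@(p[:2]-G))
print("a: home x",160*np.sin(.265)*np.cos(.18), "lim",160*np.sin(.235)*np.cos(.18))
E
```

```text
282 178 [ 0.04289373 -0.03391389]
282 180 [ 0.04119911 -0.04076297]
283 178 [ 0.04507406 -0.0343514 ]
283 180 [ 0.04336568 -0.04119762]
a: home x 41.22844504826599 lim 36.65297643301555
```

The knob is at x ≈ 43 mm in gate axes, so it's home. I'll retreat, rise and go over the key.

Call:
play_rows --travel '[[0.3,0,0],[0.7,0,0],[1,0,0],[1,0,0],[0,0,-2],[0,0,-2],[0,0,-2],[0,1.6,0],[0,1.6,0],[0,1.6,0],[0,1.6,0],[0,1.6,0],[0,1.6,0],[0,1.4,0],[0,0,0],[0,0,0]]' --angular '[[0,0,0],[0,0,0],[0,0,0],[0,0,0],[0,0,0],[0,0,0],[0,0,0],[0,0,0],[0,0,0],[0,0,0],[0,0,0],[0,0,0],[0,0,0],[0,0,0],[0,0,0],[0,0,0]]' --grip '[0,0,0,0,0,0,0,0,0,0,0,0,0,0,0,0]'

```text
clock: 14.62
tcp_pos: [0.5872, -0.032, 0.2186]
orientation: [-0.0, -0.071, 0.997, -0.0]
wrist_force: [0.3, 0.5, 0.1]
gripper_width: 0.0004
gripper_force: 0.0
```

```bash
python3 - <<'E'
from h import *
togo([.587,-.034,.119],98); togo(w(-.018,.081,.119))
im=env.read_camera("side");b=im.max(2)
m=np.zeros_like(b);m[150:190,268:300]=(b[150:190,268:300]<45)
k,l,st,ce=cv2.connectedComponentsWithStats(m)
for i in range(1,k):
    if st[i,4]>15: print(st[i],ce[i])
sub=b[168:192,268:294]
for r in sub[::2]: print(*r)
E
```

```text
tcp [ 0.5872 -0.032   0.2186] travel cm [ 0.04 -0.19  9.96] ty heading 98.2 tilt [-0.001 -0.    -1.   ] F [0.3 0.5 0.1] t 14.62 j [-0.16  0.44  1.43 -0.    1.27 -1.87]
turn z units 0.03126563752705399
tcp [ 0.5872 -0.032   0.2186] travel cm [ 0.04 -0.12  9.96] ty heading 98.2 tilt [-0.001 -0.    -1.   ] F [0.3 0.5 0.1] t 14.62 j [-0.16  0.44  1.43 -0.    1.27 -1.87]
[276 171  13  19 185] [282.02702703 179.05405405]
114 112 113 113 116 116 102 96 109 114 115 116 112 115 110 111 114 112 113 113 112 119 134 139 143 143
131 123 120 121 124 125 122 109 88 82 76 65 58 55 53 53 55 64 71 82 96 113 129 144 147 146
102 113 121 125 123 124 128 118 84 45 35 25 27 24 26 15 15 23 32 65 110 146 166 165 160 157
106 122 134 133 129 129 120 87 47 29 33 35 36 28 26 24 16 12 17 27 59 108 148 164 166 161
99 107 111 110 113 110 94 59 28 28 31 36 33 24 20 22 21 21 16 11 25 64 114 153 166 165
129 128 130 126 124 112 84 46 24 22 27 30 24 24 27 15 24 23 15 14 30 66 117 152 159 158
114 116 113 111 107 96 82 56 26 14 16 24 23 13 24 27 19 24 11 18 37 80 126 150 154 158
100 102 104 101 95 89 92 80 52 29 18 21 23 19 22 18 23 15 23 47 77 120 150 163 166 164
82 78 78 87 98 104 100 94 66 40 27 20 20 18 8 11 17 23 53 94 128 150 161 164 163 163
36 33 45 68 95 104 103 99 87 65 45 41 40 38 31 24 17 22 42 84 127 146 153 152 160 169
80 90 94 98 99 101 98 95 83 71 65 66 70 74 63 38 23 18 26 59 97 131 144 150 160 169
101 102 107 108 108 104 96 82 71 69 75 76 75 74 70 52 31 21 14 28 62 104 137 153 156 161
```

The knob now measures x ≈ 41–42 mm, so the lever is still home with the fingers away. Next I press the key.

Call:
play_rows --travel '[[0,-0.15,1.5],[0,0,1.5],[0,0,1.5],[0,0,1.5],[0,0,1.5],[0,0,1.0],[0,0,0.5],[0,0,0.4],[0,0,0.3],[0,0,0.2],[0,0,0]]' --angular '[[0,0,0],[0,0,0],[0,0,0],[0,0,0],[0,0,0],[0,0,0],[0,0,0],[0,0,0],[0,0,0],[0,0,0],[0,0,0]]' --grip '[0,0,0,0,0,0,0,0,0,0,0]'

```text
clock: 15.58
tcp_pos: [0.5879, -0.0347, 0.12]
orientation: [0.0, -0.07, 0.998, -0.0]
wrist_force: [0.5, -0.3, 0.5]
gripper_width: 0.0003
gripper_force: 0.0
```

Call:
play_rows --travel '[[0,0,0.1],[0,0,0.1],[0,0,0.1],[0,0,0]]' --angular '[[0,0,0],[0,0,0],[0,0,0],[0,0,0]]' --grip '[0,0,0,0]'

```text
clock: 15.92
tcp_pos: [0.5878, -0.0346, 0.1169]
orientation: [0.0, -0.071, 0.998, -0.0]
wrist_force: [0.1, 0.4, -0.0]
gripper_width: 0.0005
gripper_force: 0.0
```

Call:
play_rows --travel '[[0,0,0.2],[0,0,0.2],[0,0,0.1],[0,0,0]]' --angular '[[0,0,0],[0,0,0],[0,0,0],[0,0,0]]' --grip '[0,0,0,0]'

```text
clock: 16.25
tcp_pos: [0.5878, -0.0346, 0.1117]
orientation: [-0.0, -0.071, 0.998, 0.0]
wrist_force: [-0.4, -0.6, 1.7]
gripper_width: 0.0007
gripper_force: 0.8
```

Call:
play_rows --travel '[[0,0,0.15],[0,0,0.15],[0,0,0]]' --angular '[[0,0,0],[0,0,0],[0,0,0]]' --grip '[0,0,0]'

```text
clock: 16.5
tcp_pos: [0.5878, -0.0347, 0.1088]
orientation: [0.0, -0.07, 0.998, -0.0]
wrist_force: [-0.2, 0.3, 2.9]
gripper_width: 0.0009
gripper_force: 1.7
```

Call:
play_rows --travel '[[0,0,0.1],[0,0,0.1],[0,0,0]]' --angular '[[0,0,0],[0,0,0],[0,0,0]]' --grip '[0,0,0]'

```text
clock: 16.75
tcp_pos: [0.5878, -0.0346, 0.1069]
orientation: [0.0, -0.07, 0.998, -0.0]
wrist_force: [-0.4, 0.6, 4.4]
gripper_width: 0.0002
gripper_force: 2.2
```

Call:
play_rows --travel '[[0,0,0.1],[0,0,0.1],[0,0,0]]' --angular '[[0,0,0],[0,0,0],[0,0,0]]' --grip '[0,0,0]'

```text
clock: 17.0
tcp_pos: [0.5879, -0.0346, 0.106]
orientation: [0.0, -0.07, 0.998, -0.0]
wrist_force: [-6.2, 1.5, 21.8]
gripper_width: 0.0005
gripper_force: 10.9
```

Call:
play_rows --travel '[[0,0,0.1],[0,0,0]]' --angular '[[0,0,0],[0,0,0]]' --grip '[0,0]'

```text
clock: 17.17
tcp_pos: [0.588, -0.0346, 0.1058]
orientation: [0.001, -0.071, 0.998, -0.0]
wrist_force: [-10.3, 1.1, 35.3]
gripper_width: 0.0002
gripper_force: 17.6
```

The key is fully down at its stop. I'll lift clear.

Call:
play_rows --travel '[[0,0,-0.3],[0,0,-0.5],[0,0,-0.8],[0,0,-1.5],[0,0,-1.5],[0,0,-1.5],[0,0,-1.5],[0,0,-1.5],[0,0,-1.5],[0,0,0],[0,0,0],[0,0,0]]' --angular '[[0,0,0],[0,0,0],[0,0,0],[0,0,0],[0,0,0],[0,0,0],[0,0,0],[0,0,0],[0,0,0],[0,0,0],[0,0,0],[0,0,0]]' --grip '[0,0,0,0,0,0,0,0,0,0,0,0]'

```text
clock: 18.17
tcp_pos: [0.5874, -0.0346, 0.2093]
orientation: [-0.0, -0.07, 0.998, 0.0]
wrist_force: [-0.5, -0.4, -0.4]
gripper_width: 0.0003
gripper_force: 0.0
```

```bash
python3 - <<'E'
from h import *
togo([.587,-.034,.2])
b=env.read_camera("side").max(2)
m=np.zeros_like(b);m[150:190,268:300]=(b[150:190,268:300]<45)
k,l,st,ce=cv2.connectedComponentsWithStats(m)
print(st[1:][st[1:,4]>15],ce[1:][st[1:,4]>15])
print(env.job_done())
E
```

```text
tcp [ 0.5874 -0.0346  0.2093] travel cm [0.03 0.06 0.93] ty heading 98.1 tilt [-0.001  0.    -1.   ] F [-0.5 -0.4 -0.4] t 18.17 j [-0.16  0.45  1.44 -0.    1.25 -1.87]
[[276 171  13  19 185]] [[282.04864865 179.01621622]]
the job is handed in; nothing more can be done
None
```

I pushed the lever home into the far right slot, pressed the start key to its stop, let it up, and handed the job in at about 18 s; no verdict came back. I viewed 11 pictures, one over the limit of 10, and the key press peaked at about 35 N at its stop, harder than the gentle push asked for.

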